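# Slide the water bottle into its dock and bar it in

### The arm

A 6-joint arm with a two-finger parallel gripper is mounted at the origin on the work surface. World frame = base frame: x ahead of the robot, y to its left, z up, the work surface at z = 0. Lengths are in m, angles in degrees, forces in N, time in s.
With the tool pointing down it reaches from about 0.35 to 0.925 m from the base axis. Payload 6.4 kg.
Tool frame: the origin (TCP) lies at the centre of the arm's flange, where the gripper is bolted on; the fingertips stand 199 mm ahead of it and the grasp point (between the pads) lies 180 mm ahead of it; z points along the fingers, x is the direction in which the jaws open and shut, and the axes are right-handed (so a half turn about z gives the same grasp; the last joint's range is limited). The gripper opens to 94 mm and grips with 3 to 60 N. Pads are 16 mm wide; open, the fingers measure 119 mm over their backs; the gripper's body (75 mm by 177 mm) begins 78 mm behind the grasp point.
Start: joints at [65.426, 14.043, 89.255, -0, 76.702, -9.975], TCP at [0.164, 0.629, 0.405] pointing down, gripper open.
Joint ranges: [-179.41, 179.41], [-58.25, 129.5], [7.25, 145.43], [-54.29, 234.29], [11.92, 165.04], [-157.13, 157.13]. Speed limits (degrees/s): [147.25, 147.25, 180, 180, 180, 180].

### API

Orientations are given as [roll, pitch, yaw] about the fixed x, y, z axes, in that order (R = Rz(yaw) Ry(pitch) Rx(roll)).
In Python, from cell import get_obs, viewer, workorder gives the robot as it stands.
- The arm moves only by the shell command python3 -m crank 'ROWS' [FORCE]. ROWS is JSON, a list of rows, each a list of 7 numbers: the shift along the tool's x, y, z in m, then the turn, a rotation vector about the tool's x, y, z in degrees, then the opening in per cent of the stroke, from 0 (shut) to 100 (fully open). In form: [[dx, dy, dz, ax, ay, az, fingers], ...]. A call has exactly 8 rows; each row shifts and turns the pose as measured when the row begins, along the tool's axes as they then stand; what a row does not reach is not made up. A row lasts 1/12 s, in which the tool goes at most 41.7 mm and 7.16 degrees, less where a joint would pass 70% of its speed; a pose out of reach is approached as far as the arm can. A call with a gripper value outside its range is refused whole. The fingers move at their own pace and stop on an object; FORCE is the grip in N (left out, the last holds). Time passes only in rows, so rows that do not move let the fingers close, or fill a call up. It gives the time, the measured TCP pose, the force and the opening at its end, in the units of the state.
- get_obs(): the state, without advancing time (a new reading comes with each control period).
- viewer.grab_frame(name): name is "scene" or "top"; returns (picture, depth): 420x560x3 uint8, red, green, blue; 420x560 float32, m along the optical axis (not along the pixel's ray), 0 where there is no reading.
- viewer.get_calibration(name): a dict with "mtx" (3x3 intrinsics, pixels), "rvec" (rotation vector, rad) and "tvec" (3), from world to camera coordinates, as OpenCV has them. Camera axes: x right, y down, z forward; pixel columns grow to the right and rows downward; lengths in m; the calibration is good to about 2 mm. A picture is of the moment at which its call begins. get_calibration takes no time and is no camera call.
- workorder.finish_job(): hands the job in, once; it reports no verdict.
The state is a dict: "t": time; "joint_pos": joint angles; "dq": joint speeds; "tau": joint torques, N m; "eef_pos": TCP position; "orientation": TCP orientation; "wrist_force": force on the tool from outside, world axes, zero at the start; "ft_torque": the same for the moment, N m; "gripper_width": finger opening in m.
Only numpy, scipy, OpenCV 4.12 (cv2) and the standard library are available. Lean on these libraries where they do the work, as an engineer would, in place of code of your own. Each camera call takes 0.05 s, during which the arm holds its last target. There are 200 camera calls.

### The job

Push the tall water bottle low on its body so that it slides, upright, over the table and fully home against the back wall of the black bottle dock; then push the yellow bar fully across the dock's mouth by its upright tab, so the bottle is kept in. Only push with the fingers: do not grip, lift or tip the bottle or pinch the tab, and leave everything else on the table where it stands.

Things in the scene. Friction and masses are not known exactly. Their poses are not given: they have to be found in the camera images.
- bottle: Tall plastic water bottle, pale blue, paper label, blue cap, standing on the table 15 to 21 cm before the dock: lower body 66 mm diameter, height 220 mm, 0.35 to 0.7 kg. Origin: centre of its underside, z up its axis. Pushed above about 30 mm it may tip; an upright gripper's palm would meet its upper part, so lean the gripper with the fingertips leading.
- dock: Black bottle dock with aluminium edges, fixed, no floor. Origin on the table, right below the axis of a bottle fully home; +x points into the dock, y left looking in, z up. Walls 40 mm high: back wall's inner face at x = +33 mm; side walls' inner faces at y = +-41 mm, 10 mm thick, from x = +45 to -15 mm.
- mouth (a point): Middle of the dock's mouth, on the table at dock x = -39 mm, y = 0, axes of the dock. Two lips flare from the side walls to y = +-64 mm here. At dock x = -48 mm lies the bar's aluminium guide, 14 mm wide, 22 mm high, from y = -66 to -192 mm.
- bar (a joint): Yellow bar, 10 mm thick, 12 mm high, 125 mm long, 30 mm above the table at dock x = -48 mm; slides in the dock's +y. 0 = fully open (inner end at dock y = -66 mm), 0.11 m = fully across the mouth (end stop). Starts at 0 to 0.03. About 1.5 N friction plus light damping; stays where left.
- bar_tab (a point): Centre of the upright yellow tab at the bar's outer end: 36 mm along the dock's x, 12 mm along its y, 54 mm high, from 6 to 60 mm above the table. At joint 0 it lies at dock x = -78 mm, y = -185 mm; it moves with the bar in the dock's +y. Axes are those of the dock.
- tube: Bystander: green snack tube with yellow band and white lid, 76 mm diameter, 235 mm high; origin at the centre of its underside.
- cup_a: Bystander: brown paper cup, 76 mm across the rim, 92 mm high; origin at the centre of its underside.
- glass: Bystander: glass tumbler, 74 mm across the rim, 110 mm high; origin at the centre of its underside.
- can: Bystander: red drinks can, 66 mm diameter, 122 mm high; origin at the centre of its underside.
- phone: Bystander: black phone lying flat, 150 x 72 x 9 mm; origin at the centre of its underside.
- pedal: Bystander: blue guitar effect pedal, 125 x 75 x 45 mm with knobs to 58 mm; origin at the centre of its underside.

How it is judged (in metres and radians):
On the way, in this order (a step that is already met when the one before it is completed fails the run):
1. the bottle stands fully home in the dock while the bar is still open (x of bottle in the frame of dock between -0.009 and 0.01 m and y of bottle in the frame of dock between -0.014 and 0.014 m and angle between bottle's own z axis and vertical below 0.05 rad and height (world z) of bottle below 0.005 m and linear speed of bottle below 0.02 m/s and value of joint bar below 0.06 m), for 0.2 s.
2. the bar is pushed fully across the mouth (value of joint bar above 0.102 m), for 0.2 s.
At the end, for the whole second after the job is handed in: The bottle stands upright (within 3 degrees), at rest, on the table in the dock, its axis within 9 mm of fully home along the dock and within 14 mm of the middle across it; the bar is at least 102 mm of its 110 mm across (x of bottle in the frame of dock between -0.009 and 0.01 m and y of bottle in the frame of dock between -0.014 and 0.014 m and angle between bottle's own z axis and vertical below 0.05 rad and height (world z) of bottle below 0.005 m and linear speed of bottle below 0.02 m/s and value of joint bar above 0.102 m); the robot touches nothing.
It fails at once if the bottle leans more than 11 degrees (angle between bottle's own z axis and vertical above 0.2 rad).
It fails at once if the bottle is lifted more than 12 mm (height (world z) of bottle above 0.012 m).
It fails at once if the bottle is gripped between the fingers (height (world z) of the grasp point below 0.25 m and horizontal distance between the grasp point and bottle below 0.02 m and contact force between the fingers and bottle above 0.5 N).
It fails at once if the tab is pinched between the fingers (height (world z) of the grasp point below 0.09 m and horizontal distance between the grasp point and bar_tab below 0.01 m and contact force between the fingers and bar above 0.5 N).
It fails at once if something else on the table is moved more than 20 mm or knocked over (distance of any of tube, cup_a, glass, can, phone, pedal from where it was at the start of the episode above 0.02 m or angle between any of tube, cup_a, glass, can, phone, pedal's own z axis and vertical above 0.3 rad).
It also fails if it takes over 64 s, if anything falls off the work surface, if the arm or the gripper's body presses on something with over 40 N, if the wrist force passes 120 N, or if a joint passes its speed limit or range.

## Working session

There is one attempt and no reset: what is moved stays moved. The work goes in short steps, Python scripts to look and compute and a shell command to move; the robot and the scene stay as the last step left them, time stands still between calls to the robot, and variables do not carry over. Pictures are saved under pics/ and viewed, about 8 in all and at most 12, crops included, and the job is handed in when it is done.

```bash
mkdir -p pics
cat > h.py <<'E'
import numpy as np, cv2
from cell import get_obs, viewer, workorder
from scipy.spatial.transform import Rotation as Rn
def cal(n):
    c=viewer.get_calibration(n); K=np.array(c['mtx'],float); R=cv2.Rodrigues(np.array(c['rvec'],float))[0]; t=np.array(c['tvec'],float).ravel(); return K,R,t
def cloud(n,d):
    K,R,t=cal(n); v,u=np.indices(d.shape); P=np.stack([(u-K[0,2])*d/K[0,0],(v-K[1,2])*d/K[1,1],d],-1)
    return (P-t)@R   # world
def ray(n,u,v,z):
    K,R,t=cal(n); r=R.T@np.linalg.solve(K,[u,v,1.]); o=-R.T@t
    return o+r*(z-o[2])/r[2]
E
python3 - <<'E'
from h import *
for n in('scene','top'):
    p,d=viewer.grab_frame(n); np.savez(f'pics/{n}0.npz',p=p,d=d); cv2.imwrite(f'pics/{n}0.png',p[:,:,::-1])
    K,R,t=cal(n); print(n,K[0,0],(-R.T@t).round(3),R[2].round(2))
print(get_obs())
E
```

```text
scene 478.81804168257617 [1.095 0.536 1.192] [-0.37 -0.39 -0.84]
top 444.1161031411923 [ 0.357 -0.006  1.205] [ 0.2   0.02 -0.98]
{'t': 0.1, 'joint_pos': array([ 6.54274908e+01,  1.40802257e+01,  8.93157639e+01, -1.02962277e-03,
        7.67008760e+01, -9.97443525e+00]), 'dq': array([-0.0213526 , -0.12328864, -0.03260649, -0.03129281,  0.08308373,
        0.12085935]), 'tau': array([ 2.93703497e-04, -4.16917026e+01, -3.15525842e+01,  6.86834380e-02,
        3.10221012e-02, -7.45471107e-05]), 'eef_pos': array([0.1637307 , 0.62884358, 0.40367434]), 'orientation': array([-1.79984208e+02,  9.55750424e-02,  7.54021769e+01]), 'wrist_force': array([0.87597882, 0.44901212, 0.33429567]), 'ft_torque': array([-0.00987332,  0.01825134, -0.03167468]), 'gripper_width': 0.09387098228862835}
```

View pics/top0.png

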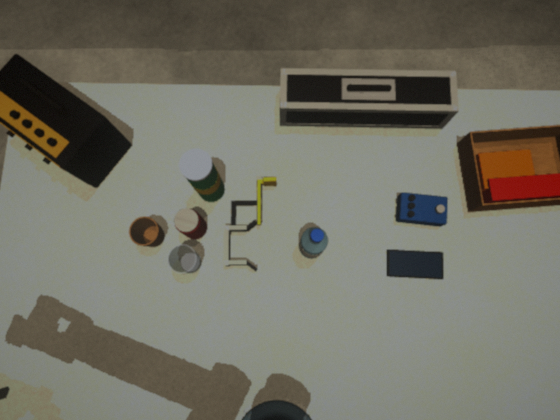

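View pics/scene0.png

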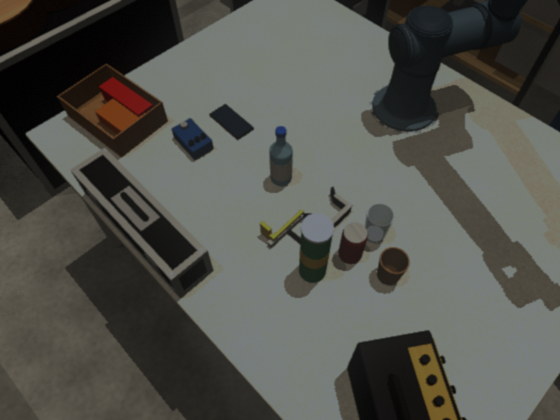

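Run:
```python
from h import *
f=np.load('pics/top0.npz');p,d=f['p'],f['d'];W=cloud('top',d)
c=p[165:285,140:345];c=cv2.resize(cv2.convertScaleAbs(c,alpha=1.6),None,fx=3.9,fy=3.9,interpolation=cv2.INTER_CUBIC)
cv2.imwrite('pics/crop.png',c[:,:,::-1])
hsv=cv2.cvtColor(p,cv2.COLOR_RGB2HSV)
# yellow
roi=np.zeros(d.shape,bool);roi[165:235,245:285]=1
m=roi&(hsv[...,0]>20)&(hsv[...,0]<35)&(hsv[...,1]>150)
Q=W[m];
tab=Q[Q[:,2]>.05];bar=Q[(Q[:,2]<.048)&(Q[:,2]>.03)]
print('tab',len(tab),tab.mean(0),tab.min(0),tab.max(0));print('bar',len(bar),bar.min(0),bar.max(0))
print('fit bar',cv2.fitLine(bar[:,:2].astype(np.float32),cv2.DIST_HUBER,0,.01,.01).ravel())
# walls
roi[:]=0;roi[190:280,215:275]=1
wl=roi&~m&(W[...,2]>.034)&(W[...,2]<.046)
mm=W[wl];print(len(mm),mm.min(0),mm.max(0)); print(cv2.minAreaRect(mm[:,:2].astype(np.float32)))
s=roi&(W[...,2]>.03)
for v in range(192,276,2): print(v,''.join('#' if wl[v,u] else ('y' if m[v,u] else '.') for u in range(215,275)))
# others
for nm,(a,b,cc,dd) in dict(bottle=(220,265,292,335),tube=(145,205,180,228),can=(205,240,172,208),glass=(243,275,165,205),cup=(212,250,126,166),pedal=(190,230,393,450)).items():
    q=W[a:b,cc:dd].reshape(-1,3);q=q[q[:,2]>.03];top=q[q[:,2]>q[:,2].max()-.012];print(nm,q[:,2].max().round(3),top[:,:2].mean(0).round(3),q.min(0).round(3),q.max(0).round(3))
# bottle body via scene
```

```text
tab 49 [0.66533634 0.03150688 0.08239447] [ 0.35734258 -0.00629736  0.0513273 ] [0.67781304 0.04913943 1.20525347]
bar 152 [0.55395664 0.0201998  0.0304947 ] [0.67546098 0.06388076 0.04746503]
fit bar [0.9998632  0.01653872 0.61902016 0.05861733]
452 [0.43407477 0.05180681 0.03405958] [0.64272779 0.17898986 0.04584788]
((0.540134072303772, 0.10364721715450287), (0.22318348288536072, 0.11684531718492508), 10.57282543182373)
192 ...........................................yyy..............
194 ...##......................................yyy..............
196 ###........................................yyy..............
198 ...........................................yyy..............
200 ...........................................yyy..............
202 ..........................................yyyy..............
204 ..........................................yyyy..............
206 ...........................................yyy..............
208 ...........................................yyy..............
210 ...........................................yyy..............
212 ...................
[... 1784 characters left out ...]
............
268 ......................................####..................
270 ............................................................
272 ............................................................
274 ............................................................
bottle 1.205 [ 0.357 -0.006] [ 0.357 -0.117  0.03 ] [ 0.532 -0.006  1.205]
tube 1.205 [ 0.357 -0.006] [ 0.357 -0.006  0.031] [0.695 0.233 1.205]
can 1.205 [ 0.357 -0.006] [ 0.357 -0.006  0.03 ] [0.578 0.264 1.205]
glass 1.205 [ 0.357 -0.006] [ 0.357 -0.006  0.03 ] [0.489 0.277 1.205]
cup 1.205 [ 0.357 -0.006] [ 0.357 -0.006  0.03 ] [0.559 0.384 1.205]
pedal 1.205 [ 0.357 -0.006] [ 0.357 -0.444  0.03 ] [ 0.649 -0.006  1.205]
```

View pics/crop.png

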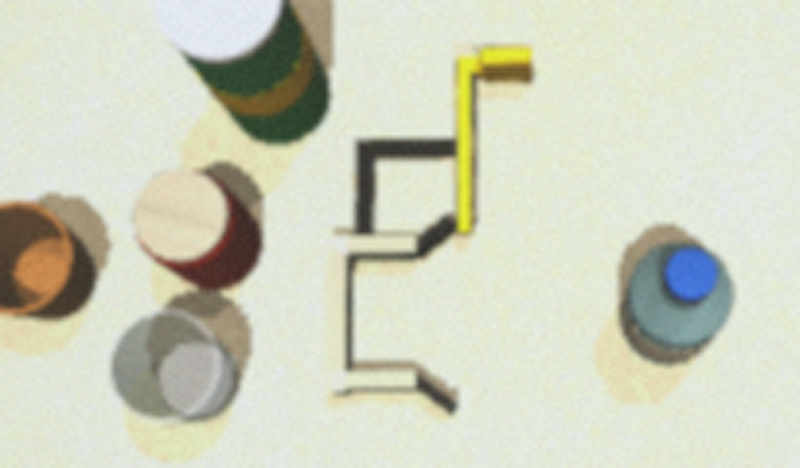

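Run:
```python
from h import *
f=np.load('pics/top0.npz');p,d=f['p'],f['d'];W=cloud('top',d)
ok=(d>0)&(W[...,2]>.037)&(W[...,2]<.043)
def fit(a,b,c,e):
    q=W[a:b,c:e][ok[a:b,c:e]];l=cv2.fitLine(q[:,:2].astype(np.float32),cv2.DIST_HUBER,0,.01,.01).ravel()
    print(len(q),l.round(4),q[:,0].min().round(4),q[:,0].max().round(4),q[:,1].min().round(4),q[:,1].max().round(4));return q
fit(223,231,230,246);fit(258,264,230,246);fit(232,257,222,230)
hsv=cv2.cvtColor(p,cv2.COLOR_RGB2HSV)
m=(hsv[...,0]>20)&(hsv[...,0]<35)&(hsv[...,1]>150)&(d>0);m[:,:245]=0;m[:,285:]=0;m[:165]=0;m[235:]=0
t=W[m&(W[...,2]>.052)];print('tab',len(t),t.mean(0),t.min(0),t.max(0))
b=W[m&(W[...,2]>.037)&(W[...,2]<.046)];print('bar',b.min(0),b.max(0))
for nm,(a,bb,c,e) in dict(bottle=(220,265,292,335),tube=(145,205,180,228),can=(205,240,172,208),glass=(243,275,165,205),cup=(212,250,126,166),pedal=(190,230,393,450)).items():
    q=W[a:bb,c:e][d[a:bb,c:e]>0];q=q[q[:,2]>.03];top=q[q[:,2]>q[:,2].max()-.01];print(nm,q[:,2].max().round(3),((top.min(0)+top.max(0))/2)[:2].round(3),q.min(0).round(3),q.max(0).round(3))
# cap by colour, both views
for n in('top','scene'):
    f=np.load(f'pics/{n}0.npz');h=cv2.cvtColor(f['p'],cv2.COLOR_RGB2HSV);mk=(h[...,0]>105)&(h[...,0]<125)&(h[...,1]>150)
    mk2=np.zeros_like(mk); s=np.s_[220:265,292:335] if n=='top' else np.s_[120:150,265:300]; mk2[s]=mk[s]
    v,u=np.nonzero(mk2);Wn=cloud(n,f['d']);q=Wn[mk2&(f['d']>0)];q=q[q[:,2]>.214]
    print(n,len(u),u.mean(),v.mean(),(q.min(0)+q.max(0))/2)
    Q=Wn.reshape(-1,3)[(f['d']>0).ravel()];Q=Q[(np.abs(Q[:,0]-.5)<.08)&(np.abs(Q[:,1]+.08)<.08)&(Q[:,2]>.025)&(Q[:,2]<.11)]
    A=np.c_[2*Q[:,:2],-np.ones(len(Q))];
    from scipy.optimize import least_squares
    r=least_squares(lambda c:np.hypot(*(Q[:,:2]-c).T)-.033,[.5,-.08],loss='soft_l1',f_scale=.002);print('cyl',len(Q),r.x)
```

```text
61 [ 0.0484 -0.9988  0.5441  0.1144] 0.5376 0.5499 0.0942 0.1342
50 [ 0.0733 -0.9973  0.4518  0.1087] 0.448 0.4566 0.0903 0.1296
117 [1.     0.0079 0.4986 0.1419] 0.4659 0.53 0.1347 0.1489
tab 46 [0.67187281 0.03260113 0.05932796] [0.66737523 0.01706326 0.05268731] [0.67781304 0.04913943 0.0639509 ]
bar [0.55854237 0.02817276 0.0370647 ] [0.67507119 0.0635954  0.04540013]
bottle 0.225 [ 0.502 -0.083] [ 0.469 -0.117  0.03 ] [ 0.532 -0.051  0.225]
tube 0.241 [0.657 0.195] [0.619 0.158 0.031] [0.695 0.233 0.241]
can 0.127 [0.547 0.233] [0.514 0.2   0.03 ] [0.578 0.264 0.127]
glass 0.114 [0.453 0.241] [0.417 0.205 0.03 ] [0.489 0.277 0.114]
cup 0.096 [0.522 0.347] [0.485 0.309 0.03 ] [0.559 0.384 0.096]
pedal 0.064 [ 0.611 -0.382] [ 0.565 -0.444  0.03 ] [ 0.649 -0.314  0.064]
top 127 316.6377952755906 234.99212598425197 [ 0.50117878 -0.08313157  0.22048105]
cyl 87 [ 0.50261781 -0.08409894]
scene 51 280.2549019607843 130.1764705882353 [ 0.50396332 -0.08023523  0.22075771]
cyl 378 [ 0.50246934 -0.08116606]
```

```bash
cat > st.py <<'E'
from h import *
o=get_obs();R=Rn.from_euler('xyz',o['orientation'],degrees=True).as_matrix();p=o['eef_pos']
r=lambda a:np.round(a,4).tolist()
print('t',round(o['t'],2),'tcp',r(p),'rpy',np.round(o['orientation'],2).tolist(),'tip',r(p+.199*R[:,2]),'F',np.round(o['wrist_force'],1).tolist(),'w',round(o['gripper_width'],4),'q',np.round(o['joint_pos'],1).tolist())
E
python3 -m crank '[[0,0,-0.02,0,0,7,35],[0,0,-0.02,0,0,7,35],[0,0,-0.02,0,0,7,35],[0,0,-0.02,0,0,7,35],[0,0,-0.02,0,0,7,35],[0,0,-0.02,0,0,7,35],[0,0,0,0,0,7,35],[0,0,0,0,0,7,35]]'; python3 st.py
```

```text
t: 0.77
eef_pos: [0.1637, 0.6288, 0.5218]
orientation: [179.3, 0.6, 18.0]
wrist_force: [0.3, -0.1, -0.6]
gripper_width: 0.0441
t 0.77 tcp [0.1637, 0.6288, 0.5218] rpy [179.35, 0.6, 17.98] tip [0.1624, 0.626, 0.3228] F [0.3, -0.1, -0.6] w 0.0441 q [65.4, 10.3, 81.5, -0.0, 89.1, 47.4]
```

```bash
python3 -m crank '[[0,0,0,0,0,6,35],[0,0.02,0,0,0,6,35],[0.01,0.03,0,0,0,6,35],[0.014,0.038,0,0,0,0,35],[0.014,0.038,0,0,0,0,35],[0.014,0.038,0,0,0,0,35],[0.014,0.038,0,0,0,0,35],[0.014,0.038,0,0,0,0,35]]'; python3 -m crank '[[0.014,0.038,0,0,0,0,35],[0.014,0.038,0,0,0,0,35],[0.014,0.038,0,0,0,0,35],[0.014,0.038,0,0,0,0,35],[0.014,0.038,0,0,0,0,35],[0.014,0.038,0,0,0,0,35],[0.014,0.038,0,0,0,0,35],[0.014,0.038,0,0,0,0,35]]';python3 st.py
```

```text
t: 1.43
eef_pos: [0.2465, 0.3852, 0.5195]
orientation: [178.9, 0.6, -0.6]
wrist_force: [-0.4, 0.1, 1.1]
gripper_width: 0.0332
t: 2.1
eef_pos: [0.3531, 0.0694, 0.5216]
orientation: [178.9, 0.5, -0.2]
wrist_force: [1.0, 0.5, -0.9]
gripper_width: 0.0323
t 2.1 tcp [0.3531, 0.0694, 0.5216] rpy [178.85, 0.5, -0.23] tip [0.3514, 0.0654, 0.3226] F [1.0, 0.5, -0.9] w 0.0323 q [-6.8, -33.1, 118.7, -1.2, 94.7, -6.7]
```

```bash
python3 -m crank '[[0.015,0.038,0,0,0,0,35],[0.015,0.038,0,0,0,0,35],[0.015,0.038,0,0,0,0,35],[0.015,0.038,0,0,0,0,35],[0.015,0.038,0,0,0,0,35],[0.015,0.038,0,0,0,0,35],[0.015,0.038,0,0,0,0,35],[0.015,0.038,0,0,0,0,35]]'; python3 -m crank '[[0.013,0.03,0,0,0,0,35],[0.013,0.03,0,0,0,0,35],[0,0,0,7,0,0,35],[0,0,0,7,0,0,35],[0,0,0,7,0,0,35],[0,0,0,7,0,0,35],[0,0,0,7,0,0,35],[0,0,0,0,0,0,35]]';python3 st.py
```

```text
t: 2.77
eef_pos: [0.4673, -0.2442, 0.5246]
orientation: [178.9, 0.4, -0.6]
wrist_force: [0.6, -0.0, 0.9]
gripper_width: 0.0327
t: 3.43
eef_pos: [0.4941, -0.3174, 0.5178]
orientation: [-144.8, 0.8, -1.1]
wrist_force: [-0.1, 0.8, -1.1]
gripper_width: 0.033
t 3.43 tcp [0.4941, -0.3174, 0.5178] rpy [-144.79, 0.84, -1.1] tip [0.4939, -0.2026, 0.3553] F [-0.1, 0.8, -1.1] w 0.033 q [-46.9, 5.6, 88.6, 24.9, 111.2, -41.7]
```

```bash
cat > to.py <<'E'
import sys
from h import *
a=list(map(float,sys.argv[1:7]));o=get_obs();R=Rn.from_euler('xyz',o['orientation'],degrees=True);T=Rn.from_euler('xyz',a[3:],degrees=True)
tcp=np.array(a[:3])-.199*T.as_matrix()[:,2]
print('tool delta',(R.inv().apply(tcp-o['eef_pos'])).round(4),'rotvec',(R.inv()*T).as_rotvec(degrees=True).round(2))
E
python3 to.py .502 -.17 .012 -145 0 1
```

```text
tool delta [0.0143 0.1702 0.2993] rotvec [-0.22 -0.52 -2.2 ]
```

```bash
python3 -m crank '[[0.0012,0.0142,0.025,0,0,-1,35],[0.0012,0.0142,0.025,0,0,-1,35],[0.0012,0.0142,0.025,0,0,0,35],[0.0012,0.0142,0.025,0,0,0,35],[0.0012,0.0142,0.025,0,0,0,35],[0.0012,0.0142,0.025,0,0,0,35],[0.0012,0.0142,0.025,0,0,0,35],[0,0,0,0,0,0,35]]'; python3 st.py; python3 to.py .502 -.17 .012 -145 0 1
```

```text
t: 4.1
eef_pos: [0.503, -0.2991, 0.3106]
orientation: [-146.6, -0.5, 0.9]
wrist_force: [-0.2, 1.2, -1.0]
gripper_width: 0.0329
t 4.1 tcp [0.503, -0.2991, 0.3106] rpy [-146.63, -0.48, 0.89] tip [0.5027, -0.1897, 0.1444] F [-0.2, 1.2, -1.0] w 0.0329 q [-45.0, 15.3, 99.6, 22.8, 90.0, -51.1]
tool delta [1.000e-04 6.200e-02 1.215e-01] rotvec [ 1.63 -0.46  0.17]
```

```bash
python3 -m crank '[[0,0.0104,0.02,0.3,0,0,35],[0,0.0104,0.02,0.3,0,0,35],[0,0.0104,0.02,0.3,0,0,35],[0,0.0104,0.02,0.3,0,0,35],[0,0.0104,0.02,0.3,0,0,35],[0,0.005,0.01,0,0,0,35],[0,0,0,0,0,0,35],[0,0,0,0,0,0,35]]'; python3 st.py; python3 to.py .502 -.16 .012 -145 0 1
python3 - <<'E'
from h import *
p,d=viewer.grab_frame('scene');cv2.imwrite('pics/s1.png',cv2.resize(cv2.convertScaleAbs(p[60:270,150:430],alpha=1.5),None,fx=2.6,fy=2.6)[:,:,::-1])
E
```

```text
t: 4.77
eef_pos: [0.5074, -0.2877, 0.193]
orientation: [-146.4, -1.0, 1.4]
wrist_force: [0.0, -0.3, -0.1]
gripper_width: 0.0329
t 4.77 tcp [0.5074, -0.2877, 0.193] rpy [-146.42, -0.96, 1.35] tip [0.5076, -0.1776, 0.0272] F [0.0, -0.3, -0.1] w 0.0329 q [-43.9, 25.3, 101.4, 24.0, 79.0, -55.6]
tool delta [-0.0034 -0.0014  0.0225] rotvec [ 1.42 -0.59  0.83]
```

View pics/s1.png

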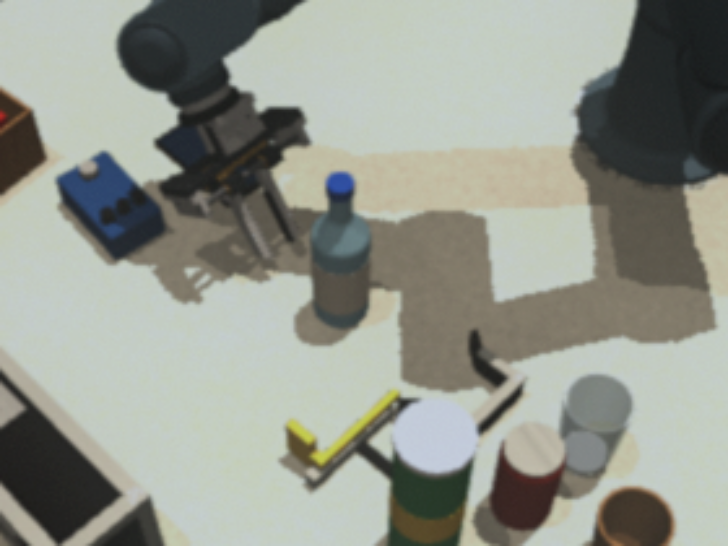

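```bash
python3 -m crank '[[-0.001,0,0.006,0.5,0,0.4,35],[-0.001,0,0.006,0.5,0,0.4,35],[-0.001,0,0.006,0.5,0,0,35],[-0.001,0,0.004,0,0,0,35],[0,0,0,0,0,0,35],[0,0,0,0,0,0,35],[0,0,0,0,0,0,35],[0,0,0,0,0,0,35]]'; python3 st.py; python3 to.py .502 -.12 .012 -145 0 1
```

```text
t: 5.48
eef_pos: [0.5048, -0.2758, 0.1789]
orientation: [-145.2, -0.9, 0.7]
wrist_force: [-1.3, -0.3, 0.6]
gripper_width: 0.0326
t 5.48 tcp [0.5048, -0.2758, 0.1789] rpy [-145.19, -0.87, 0.65] tip [0.506, -0.1622, 0.0155] F [-1.3, -0.3, 0.6] w 0.0326 q [-43.4, 25.9, 102.6, 25.4, 78.0, -55.6]
tool delta [-0.0004 -0.032   0.027 ] rotvec [ 0.19 -0.91  0.21]
```

```bash
python3 -m crank '[[-0.001,-0.0045,0.004,0,-0.5,0,35],[-0.001,-0.0045,0.004,0,-0.4,0,35],[0,-0.0045,0.004,0,0,0,35],[0,-0.0045,0.004,0,0,0,35],[0,-0.0045,0.0035,0,0,0,35],[0,-0.0045,0.0035,0,0,0,35],[0,-0.0045,0.003,0,0,0,35],[0,-0.0045,0.003,0,0,0,35]]'; python3 st.py; python3 to.py .502 -.08 .012 -145 0 1
```

```text
t: 6.15
eef_pos: [0.5019, -0.2259, 0.1758]
orientation: [-145.3, -0.1, 1.2]
wrist_force: [1.2, -1.7, -0.7]
gripper_width: 0.033
t 6.15 tcp [0.5019, -0.2259, 0.1758] rpy [-145.33, -0.14, 1.16] tip [0.5, -0.1127, 0.0121] F [1.2, -1.7, -0.7] w 0.033 q [-39.8, 23.5, 106.5, 26.4, 75.9, -53.5]
tool delta [ 0.0027 -0.0257  0.0187] rotvec [ 0.33 -0.02  0.21]
```

```bash
python3 -m crank '[[0,-0.0045,0.0032,0,0,0,35],[0,-0.0045,0.0032,0,0,0,35],[0,-0.0045,0.0032,0,0,0,35],[0,-0.0045,0.0032,0,0,0,35],[0,-0.0045,0.0032,0,0,0,35],[0,-0.0045,0.0032,0,0,0,35],[0,-0.0045,0.0032,0,0,0,35],[0,0,0,0,0,0,35]]'; python3 st.py; python3 to.py .5 -.03 .012 -145 0 1
cat > bt.py <<'E'
from h import *
import sys
p,d=viewer.grab_frame('top')
h=cv2.cvtColor(p,cv2.COLOR_RGB2HSV);mk=(h[...,0]>105)&(h[...,0]<125)&(h[...,1]>150);mk[:,:200]=0;mk[:,345:]=0;mk[:200]=0;mk[300:]=0
q=cloud('top',d)[mk&(d>0)];q=q[q[:,2]>.2];c=(q.min(0)+q.max(0))/2 if len(q) else q
print('cap',len(q),c)
p2,d2=viewer.grab_frame('scene');Q=cloud('scene',d2)[d2>0]
if len(c):
    print('scene')
    from scipy.optimize import least_squares
    Q=Q[(np.hypot(*(Q[:,:2]-c[:2]).T)<.04)&(Q[:,2]>.05)&(Q[:,2]<.11)]
    if len(Q)>20: print('body',len(Q),least_squares(lambda a:np.hypot(*(Q[:,:2]-a).T)-.033,c[:2],loss='soft_l1',f_scale=.002).x)
if len(sys.argv)>1:
    cv2.imwrite(sys.argv[1],np.hstack([cv2.resize(cv2.convertScaleAbs(x,alpha=1.5),None,fx=s,fy=s)[:440,:400] for x,s in((p[160:280,200:320],3.3),(p2[100:280,200:380],2.2))])[:,:,::-1])
E
python3 bt.py
```

```text
t: 6.82
eef_pos: [0.5017, -0.1841, 0.1764]
orientation: [-145.7, -0.3, 1.2]
wrist_force: [0.3, -1.2, -1.4]
gripper_width: 0.033
t 6.82 tcp [0.5017, -0.1841, 0.1764] rpy [-145.69, -0.31, 1.17] tip [0.5003, -0.072, 0.012] F [0.3, -1.2, -1.4] w 0.033 q [-36.3, 21.4, 109.4, 28.0, 73.6, -51.5]
tool delta [ 0.0011 -0.0322  0.0237] rotvec [ 0.69 -0.16  0.31]
cap 127 [ 0.49993145 -0.03859923  0.21681295]
scene
body 291 [ 0.50140732 -0.03724639]
```

```bash
python3 -m crank '[[0,-0.0045,0.0032,0,0,0,35],[0,-0.0045,0.0032,0,0,0,35],[0,-0.0045,0.0032,0,0,0,35],[0,-0.0045,0.0032,0,0,0,35],[0,-0.0045,0.0032,0,0,0,35],[0,-0.0045,0.0032,0,0,0,35],[0,-0.0045,0.0032,0,0,0,35],[0,-0.0045,0.0032,0,0,0,35]]';python3 st.py; python3 -m crank '[[0,-0.0045,0.0032,0,0,0,35],[0,-0.0045,0.0032,0,0,0,35],[0,-0.0045,0.0032,0,0,0,35],[0,-0.0045,0.0032,0,0,0,35],[0,-0.0045,0.0032,0,0,0,35],[0,-0.0045,0.0032,0,0,0,35],[0,-0.0045,0.0032,0,0,0,35],[0,0,0,0,0,0,35]]'; python3 st.py; python3 to.py .499 .07 .012 -145 0 1
python3 bt.py
```

```text
t: 7.58
eef_pos: [0.5017, -0.1385, 0.1766]
orientation: [-145.9, -0.5, 1.0]
wrist_force: [0.2, -4.6, 2.6]
gripper_width: 0.0332
t 7.58 tcp [0.5017, -0.1385, 0.1766] rpy [-145.88, -0.46, 1.03] tip [0.501, -0.0269, 0.0119] F [0.2, -4.6, 2.6] w 0.0332 q [-32.3, 19.4, 112.0, 29.9, 71.3, -49.0]
t: 8.25
eef_pos: [0.5012, -0.0949, 0.1764]
orientation: [-145.9, -0.5, 1.1]
wrist_force: [-0.0, -2.5, 1.4]
gripper_width: 0.0325
t 8.25 tcp [0.5012, -0.0949, 0.1764] rpy [-145.89, -0.53, 1.07] tip [0.5006, 0.0167, 0.0117] F [-0.0, -2.5, 1.4] w 0.0325 q [-28.1, 18.0, 114.0, 31.9, 69.2, -46.5]
tool delta [ 0.0007 -0.0413  0.0297] rotvec [ 0.89 -0.4   0.36]
cap 129 [0.50016192 0.04878095 0.21708512]
scene
body 289 [0.50157909 0.05130279]
```

```bash
python3 -m crank '[[0,-0.0045,0.0032,0.2,0,0,35],[0,-0.0045,0.0032,0.2,0,0,35],[0,-0.0045,0.0032,0.2,0,0,35],[0,-0.0045,0.0032,0,0,0,35],[0,-0.0045,0.0032,0,0,0,35],[0,-0.0045,0.0032,0,0,0,35],[0,-0.0045,0.0032,0,0,0,35],[0,0,0,0,0,0,35]]'; python3 st.py; python3 to.py .499 .07 .012 -145 0 1
python3 bt.py pics/s2.png
```

```text
t: 9.02
eef_pos: [0.4998, -0.053, 0.175]
orientation: [-145.2, -0.4, 1.0]
wrist_force: [1.1, -2.2, 1.0]
gripper_width: 0.0326
t 9.02 tcp [0.4998, -0.053, 0.175] rpy [-145.22, -0.43, 1.03] tip [0.499, 0.0606, 0.0115] F [1.1, -2.2, 1.0] w 0.0326 q [-24.0, 17.1, 115.5, 34.2, 67.5, -44.2]
tool delta [ 0.0013 -0.0073  0.005 ] rotvec [ 0.22 -0.34  0.27]
cap 127 [0.49938833 0.09256121 0.21954149]
scene
body 292 [0.50034106 0.09500186]
```

View pics/s2.png

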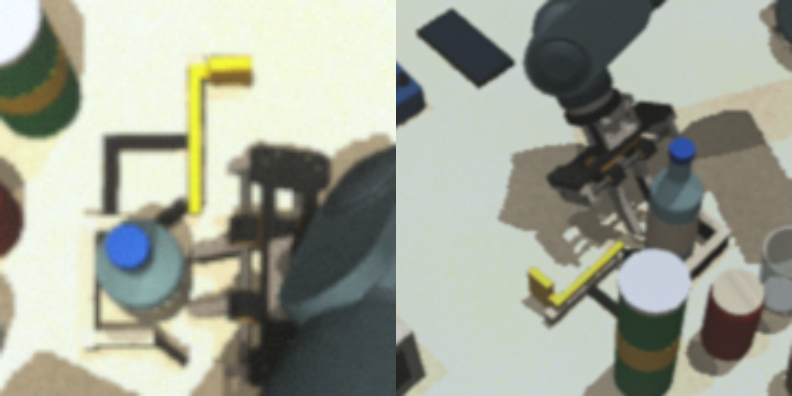

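```bash
python3 -m crank '[[0,-0.002,0.0014,0,0,0,35],[0,-0.002,0.0014,0,0,0,35],[0,-0.002,0.0014,0,0,0,35],[0,-0.002,0.0014,0,0,0,35],[0,0,0,0,0,0,35],[0,0,0,0,0,0,35],[0,0,0,0,0,0,35],[0,0,0,0,0,0,35]]'; python3 st.py; python3 bt.py;  python3 -m crank '[[0,-0.0015,0.001,0,0,0,35],[0,-0.0015,0.001,0,0,0,35],[0,-0.0015,0.001,0,0,0,35],[0,-0.0015,0.001,0,0,0,35],[0,-0.0015,0.001,0,0,0,35],[0,-0.0015,0.001,0,0,0,35],[0,-0.0015,0.001,0,0,0,35],[0,0,0,0,0,0,35]]'; python3 st.py; python3 bt.py
```

```text
t: 9.78
eef_pos: [0.4999, -0.0435, 0.175]
orientation: [-145.3, -0.4, 1.0]
wrist_force: [0.1, -2.8, 0.5]
gripper_width: 0.0328
t 9.78 tcp [0.4999, -0.0435, 0.175] rpy [-145.28, -0.45, 0.98] tip [0.4992, 0.0698, 0.0115] F [0.1, -2.8, 0.5] w 0.0328 q [-23.0, 16.8, 115.8, 34.6, 67.0, -43.5]
cap 126 [0.49875558 0.1025342  0.21705453]
scene
body 280 [0.50021004 0.10410311]
t: 10.55
eef_pos: [0.5008, -0.0373, 0.1778]
orientation: [-146.7, -0.5, 1.5]
wrist_force: [0.1, -3.2, 1.9]
gripper_width: 0.0329
t 10.55 tcp [0.5008, -0.0373, 0.1778] rpy [-146.68, -0.54, 1.46] tip [0.4996, 0.072, 0.0116] F [0.1, -3.2, 1.9] w 0.0329 q [-22.1, 16.4, 115.8, 33.6, 66.2, -42.6]
cap 128 [0.4986709  0.10471428 0.21544826]
scene
body 283 [0.5002926  0.10630966]
```

```bash
python3 -m crank '[[0,0.005,-0.0036,0.3,0,0,35],[0,0.008,-0.0057,0.3,0,0,35],[0,0.012,-0.0088,0.4,0,0,35],[0,0.014,-0.0102,0.4,0,0,35],[0,0.014,-0.0115,0,0,0,35],[0,0.014,-0.0115,0,0,0,0],[0,0.014,-0.0115,0,0,0,0],[0,0,0,0,0,0,0]]'; python3 st.py; python3 bt.py; python3 to.py .71 -.04 .03 -145 0 1
```

```text
t: 11.32
eef_pos: [0.5009, -0.1425, 0.1805]
orientation: [-144.3, -0.1, 1.6]
wrist_force: [0.1, 0.0, -0.4]
gripper_width: 0.0162
t 11.32 tcp [0.5009, -0.1425, 0.1805] rpy [-144.32, -0.12, 1.62] tip [0.498, -0.0265, 0.0189] F [0.1, 0.0, -0.4] w 0.0162 q [-32.8, 19.4, 111.7, 30.2, 73.4, -49.6]
cap 126 [0.49908529 0.10448125 0.21829082]
scene
body 281 [0.50033866 0.10641489]
tool delta [ 0.2111  0.0088 -0.0224] rotvec [-0.76  0.4   0.6 ]
```

```bash
python3 -m crank '[[0.03,0.001,-0.003,0,0,0,0],[0.03,0.001,-0.003,0,0,0,0],[0.03,0.001,-0.003,0,0,0,0],[0.03,0.001,-0.003,0,0,0,0],[0.03,0.001,-0.003,0,0,0,0],[0.03,0.001,-0.003,0,0,0,0],[0.03,0.001,-0.003,0,0,0,0],[0,0,0,0,0,0,0]]'; python3 st.py; python3 to.py .71 .028 .03 -145 0 1
```

```text
t: 12.08
eef_pos: [0.7141, -0.1402, 0.1843]
orientation: [-143.3, 0.9, 2.1]
wrist_force: [0.4, -0.5, 0.8]
gripper_width: 0.0003
t 12.08 tcp [0.7141, -0.1402, 0.1843] rpy [-143.32, 0.88, 2.12] tip [0.7073, -0.0215, 0.0248] F [0.4, -0.5, 0.8] w 0.0003 q [-23.5, 40.7, 79.4, 32.8, 80.2, -36.9]
tool delta [-0.0003 -0.0486  0.0254] rotvec [-1.68  1.37  0.39]
```

```bash
python3 -m crank '[[0,-0.008,0.0042,-0.4,0.4,0,0],[0,-0.008,0.0042,-0.4,0.4,0,0],[0,-0.008,0.0042,-0.4,0.4,0,0],[0,-0.008,0.0042,-0.4,0.2,0,0],[0,-0.008,0.0042,0,0,0,0],[0,-0.008,0.0042,0,0,0,0],[0,0,0,0,0,0,0],[0,0,0,0,0,0,0]]'; python3 st.py; python3 to.py .595 .028 .03 -145 0 1;python3 bt.py pics/s3.png
```

```text
t: 12.75
eef_pos: [0.7074, -0.0749, 0.1899]
orientation: [-144.8, 0.1, 1.6]
wrist_force: [-0.2, -0.1, -0.8]
gripper_width: 0.0009
t 12.75 tcp [0.7074, -0.0749, 0.1899] rpy [-144.79, 0.14, 1.55] tip [0.7039, 0.0397, 0.0274] F [-0.2, -0.1, -0.8] w 0.0009 q [-18.7, 37.7, 83.3, 33.9, 75.7, -33.8]
tool delta [-0.1106  0.0051 -0.007 ] rotvec [-0.21  0.43  0.37]
cap 131 [0.49898565 0.10445774 0.21550688]
scene
body 284 [0.5003377  0.10646264]
```

View pics/s3.png

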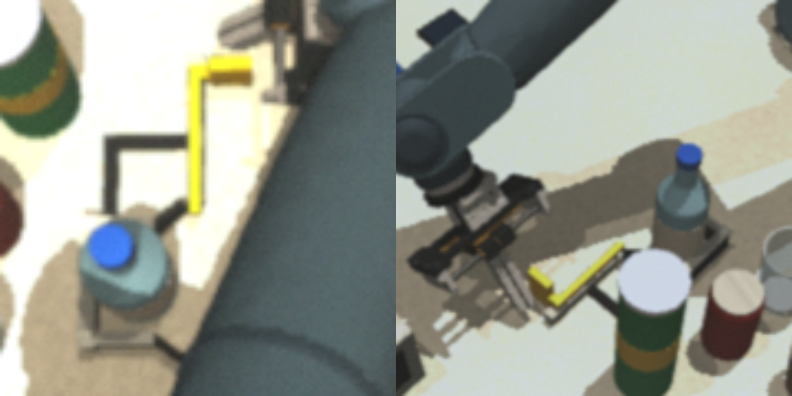

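Run:
```python
from h import *
o=get_obs();R=Rn.from_euler('xyz',o['orientation'],degrees=True).as_matrix()
P=np.array([o['eef_pos']+k*R[:,2] for k in(.199,.15,.1,0)]+[[.672,.0326,.06],[.499,.1055,.22]])
for n,(x0,y0,s) in dict(top=(200,160,3.3),scene=(200,100,2.2)).items():
    K,Rr,t=cal(n);q=cv2.projectPoints(P,cv2.Rodrigues(Rr)[0],t,K,None)[0][:,0];print(n,((q-[x0,y0])*s).round(0).tolist())
p,d=viewer.grab_frame('top');W=cloud('top',d)
Q=W[165:200,255:310][d[165:200,255:310]>0];q=Q[(Q[:,2]>.015)&(Q[:,2]<.12)&(Q[:,1]<.08)]
for z in np.arange(.02,.12,.02):
    a=q[(abs(q[:,2]-z)<.01)];print(z.round(2),len(a),a.min(0).round(3),a.max(0).round(3))
```

```text
top [[223.0, 36.0], [256.0, 21.0], [293.0, 6.0], [374.0, -29.0], [228.0, 63.0], [108.0, 244.0]]
scene [[129.0, 306.0], [112.0, 276.0], [93.0, 245.0], [54.0, 179.0], [144.0, 274.0], [292.0, 151.0]]
0.02 73 [0.625 0.015 0.016] [0.695 0.068 0.03 ]
0.04 133 [0.622 0.015 0.031] [0.717 0.064 0.05 ]
0.06 125 [ 0.668 -0.001  0.05 ] [0.714 0.049 0.07 ]
0.08 36 [ 0.693 -0.004  0.07 ] [0.707 0.018 0.09 ]
0.1 4 [ 0.684 -0.019  0.091] [0.702 0.004 0.108]
```

```bash
python3 -m crank '[[0,0.0025,-0.004,0,0,0,0],[0,0.0025,-0.004,0,0,0,0],[-0.006,0,0,0,0,0,0],[-0.006,0,0,0,0,0,0],[-0.006,0,0,0,0,0,0],[-0.006,0,0,0,0,0,0],[-0.006,0,0,0,0,0,0],[-0.006,0,0,0,0,0,0]]'; python3 st.py; python3 to.py .595 .03 .03 -145 0 1
```

```text
t: 13.57
eef_pos: [0.6697, -0.0893, 0.1941]
orientation: [-144.8, -0.1, 1.2]
wrist_force: [2.2, 0.7, -0.2]
gripper_width: 0.0004
t 13.57 tcp [0.6697, -0.0893, 0.1941] rpy [-144.84, -0.1, 1.19] tip [0.6676, 0.0253, 0.0314] F [2.2, 0.7, -0.2] w 0.0004 q [-20.9, 33.6, 89.2, 33.6, 74.9, -36.3]
tool delta [-0.0726 -0.0049  0.0046] rotvec [-0.16  0.03  0.21]
```

Contact (2.2 N). Keep pushing.

```bash
python3 -m crank '[[-0.006,-0.0006,0.0004,0,0,0,0],[-0.006,-0.0006,0.0004,0,0,0,0],[-0.006,-0.0006,0.0004,0,0,0,0],[-0.006,-0.0006,0.0004,0,0,0,0],[-0.006,-0.0006,0.0004,0,0,0,0],[-0.006,-0.0006,0.0004,0,0,0,0],[-0.006,0,0,0,0,0,0],[-0.006,0,0,0,0,0,0]]'; python3 st.py;python3 to.py .59 .03 .03 -145 0 1
```

```text
t: 14.23
eef_pos: [0.6168, -0.0865, 0.1955]
orientation: [-145.0, -0.3, 1.1]
wrist_force: [1.6, -1.6, 1.1]
gripper_width: 0.0005
t 14.23 tcp [0.6168, -0.0865, 0.1955] rpy [-145.04, -0.31, 1.12] tip [0.6155, 0.0275, 0.0324] F [1.6, -1.6, 1.1] w 0.0005 q [-22.4, 27.8, 97.6, 33.4, 73.1, -38.9]
tool delta [-0.0248 -0.001   0.0036] rotvec [ 0.04 -0.19  0.28]
```

```bash
python3 -m crank '[[-0.005,0,0,0,0,0,0],[-0.004,0,0,0,0,0,0],[-0.003,0,0,0,0,0,0],[-0.003,0,0,0,0,0,0],[-0.003,0,0,0,0,0,0],[-0.003,0,0,0,0,0,0],[-0.003,0,0,0,0,0,0],[-0.003,0,0,0,0,0,0]]'; python3 st.py;python3 -m crank '[[-0.002,0,0,0,0,0,0],[-0.002,0,0,0,0,0,0],[-0.002,0,0,0,0,0,0],[-0.002,0,0,0,0,0,0],[-0.002,0,0,0,0,0,0],[0,0,0,0,0,0,0],[0,0,0,0,0,0,0],[0,0,0,0,0,0,0]]'; python3 st.py
```

```text
t: 14.9
eef_pos: [0.5905, -0.0869, 0.1964]
orientation: [-145.2, -1.4, 0.3]
wrist_force: [15.2, 3.1, -9.9]
gripper_width: 0.0008
t 14.9 tcp [0.5905, -0.0869, 0.1964] rpy [-145.23, -1.42, 0.26] tip [0.5941, 0.0266, 0.033] F [15.2, 3.1, -9.9] w 0.0008 q [-23.5, 24.8, 101.8, 34.0, 71.4, -40.5]
t: 15.57
eef_pos: [0.5855, -0.0859, 0.1969]
orientation: [-145.5, -2.9, -0.8]
wrist_force: [1.0, -1.1, -0.4]
gripper_width: 0.0005
t 15.57 tcp [0.5855, -0.0859, 0.1969] rpy [-145.55, -2.92, -0.75] tip [0.5953, 0.0266, 0.0331] F [1.0, -1.1, -0.4] w 0.0005 q [-23.6, 23.9, 103.0, 35.0, 69.6, -41.1]
```

```bash
python3 -m crank '[[0.008,0,0,0,0,0,0],[0.012,0,0,0,0,0,0],[0.012,0.003,-0.003,0,0,0,0],[0,0.02,-0.014,0,0,0,0],[0,0.025,-0.018,0,0,0,0],[0,0.025,-0.018,0,0,0,0],[0,0.025,-0.03,0,0,0,0],[0,0,0,0,0,0,0]]'; python3 -m crank '[[0,0.01,-0.03,0,0,0,0],[0,0.01,-0.03,0,0,0,0],[0,0.01,-0.03,0,0,0,0],[0,0.01,-0.03,0,0,0,0],[0,0,0,0,0,0,0],[0,0,0,0,0,0,0],[0,0,0,0,0,0,0],[0,0,0,0,0,0,0]]'; python3 st.py; python3 bt.py pics/s4.png
python3 - <<'E'
from h import *
p,d=viewer.grab_frame('top');W=cloud('top',d);h=cv2.cvtColor(p,cv2.COLOR_RGB2HSV)
m=(h[...,0]>20)&(h[...,0]<35)&(h[...,1]>150)&(d>0);m[:,:240]=0;m[:,290:]=0;m[:165]=0;m[290:]=0
t=W[m&(W[...,2]>.052)];b=W[m&(W[...,2]>.037)&(W[...,2]<.046)]
print('tab',len(t),t.mean(0),t.min(0),t.max(0));print('bar',b.min(0),b.max(0))
E
```

```text
t: 16.23
eef_pos: [0.6171, -0.2146, 0.2082]
orientation: [-145.1, -2.1, -0.1]
wrist_force: [0.5, 0.7, 0.6]
gripper_width: 0.0003
t: 16.9
eef_pos: [0.6139, -0.3184, 0.2807]
orientation: [-144.5, -1.3, 0.1]
wrist_force: [-0.8, 0.5, -0.1]
gripper_width: 0.0004
t 16.9 tcp [0.6139, -0.3184, 0.2807] rpy [-144.49, -1.33, 0.09] tip [0.6175, -0.2028, 0.1187] F [-0.8, 0.5, -0.1] w 0.0004 q [-39.9, 30.1, 83.7, 27.2, 90.0, -46.3]
cap 128 [0.49913582 0.10472146 0.21604206]
scene
body 276 [0.50040688 0.10645748]
tab 55 [0.57496119 0.02805009 0.05974002] [0.56968139 0.01196359 0.05223568] [0.58031275 0.04367847 0.06467591]
bar [0.4628739  0.0389315  0.03700269] [0.58049784 0.06012393 0.04373465]
```

View pics/s4.png

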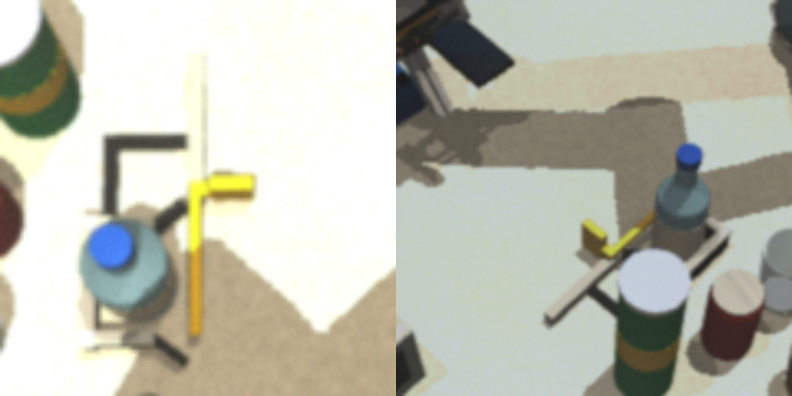

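```bash
python3 -c "
from cell import workorder
print(workorder.finish_job())"
```

```text
the job is handed in; nothing more can be done
None
```

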